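# Open a child-resistant bottle cap

## Robot

A 6-joint arm with a two-finger parallel gripper is mounted at the origin on a cart in front of the work surface, level with it; the furniture and walls round the work are solid. World frame = base frame: x ahead of the robot, y to its left, z up, the work surface at z = 0. Lengths are in mm, angles in rad, forces in N, time in s.
With the tool pointing down it reaches from about 275 to 825 mm from the base axis. Payload 4.9 kg.
Tool frame: the origin (TCP) lies between the finger pads; the fingertips stand 17 mm ahead of it and the grasp point (between the pads) lies 2 mm behind it; z points along the fingers, y is the line along which they close (so a half turn about z gives the same grasp; the last joint's range is limited). The gripper opens to 85 mm and grips with 20 to 120 N. Pads are 22 mm wide; open, the fingers measure 114 mm over their backs; the gripper's body (76 mm by 85 mm) begins 54 mm behind the grasp point. The pads swing forward as they close: fully open they stand 13 mm farther back than shut.
Start: joints at [-1.435, 0.326, -0.193, 1.052, 0, 1.437], TCP at [146.608, -530.118, 248.281] pointing down, gripper open.
Joint ranges: [-2.65, 2.65], [-0.97, 1.79], [-1.3, 1.35], [-1.93, 2.1], [-1.47, 1.37], [-3.14, 3.14]. Speed limits (rad/s): [2.57, 2.57, 3.14, 3.14, 3.14, 3.14].

## Interface

Orientations are given as [roll, pitch, yaw] about the fixed x, y, z axes, in that order (R = Rz(yaw) Ry(pitch) Rx(roll)).
In Python, from bench import move_ptp, movel, move_j, grip, dwell, solve_ik, capture, camera_model, IKError, sign_off, spot_in, regions_of, place_of, read_t, read_qpos, read_joint_velocities, read_effort, read_tcp_pos, read_orientation, read_contact_force, read_wrist_torque, read_opening, read_gripper_force gives the robot as it stands. Calls block until the motion is done:
- move_ptp(position, orientation): joint-space move of the TCP to a pose.
- movel(position, rot=None, max_speed=150, threshold=None): straight line of the TCP; rot=None keeps the orientation; max_speed is the mean speed in mm/s. With threshold (N) it stops when the force on the tool has changed by that much, and returns True; else False.
- move_j(angles): joint-space move.
- grip(opening, effort=None): opening from 0.0 (shut) to 1.0 (fully open); effort is the grip in N (None keeps the last); returns when the fingers have stopped.
- dwell(seconds).
- solve_ik(position, orientation): joint angles nearest the present ones, or None.
- capture(name): name is "scene" or "top"; returns (picture, depth): 384x512x3 uint8, blue, green, red; 384x512 float32, mm along the optical axis (not along the pixel's ray), 0 where there is no reading.
- camera_model(name): a dict with "K" (3x3 intrinsics, pixels), "k1" (the pictures are not rectified: a ray, as slopes to the right and down, at radius r is drawn at 1 + k1 r^2 times it, then the intrinsics apply), "position" and "rotation" of the camera in the world. Camera axes: x right, y up, looking along -z (the intrinsics and any distortion apply to the point x, -y, -z); pixel columns grow to the right and rows downward; lengths in mm; the calibration is good to about 2 mm. A picture is of the moment at which its call begins. camera_model takes no time and is no camera call.
A pose or a line that the arm cannot do raises IKError and nothing moves.
- sign_off(): hands the job in; it is judged then, once.
Trained networks look in the newest picture that a camera, given by its name, has taken for a name from the list of things; names that differ only in an ending like _2 or _b are one class to them, and where a whole thing is asked for, a point or a joint stands for the part that bears it (a point fixed in the world has none). Each returns a list of dicts, best first, with "score" (0 to 1); they miss things now and then, are a little off and sometimes report something else, mostly with a low value. They report only what shows in the picture. A call takes as long as a camera call.
- spot_in(camera, name): "point" ([x, y, z] in mm, in the coordinates of the camera as it stood for that picture, good to about 4 mm: the middle of the surface that is visible of it).
- regions_of(camera, name): "pixels" (384x512 bool, what is visible of it).
- place_of(camera, name): "point" ([x, y, z] in mm, in the coordinates of the camera as it stood for that picture, good to about 4 mm: a listed point, or the origin of a listed thing).
Readings, each from a call of its own:
- read_t(): time.
- read_qpos(): joint angles.
- read_joint_velocities(): joint speeds.
- read_effort(): joint torques, N m.
- read_tcp_pos(): TCP position.
- read_orientation(): TCP orientation.
- read_contact_force(): force on the tool from outside, world axes, zero at the start.
- read_wrist_torque(): the same for the moment, N m.
- read_opening(): opening from 0.0 (shut) to 1.0 (fully open).
- read_gripper_force(): force on a finger pad.
Only numpy, scipy, OpenCV 4.12 (cv2) and the standard library are available. Lean on these libraries where they do the work, as an engineer would, in place of code of your own. Each camera call takes 0.05 s, during which the arm holds its last target. There are 200 camera calls.

## Task

Open the amber bottle that is clamped in the bench holder. Its black winged cap is child-resistant: press it down hard and, while it is down, turn it anticlockwise until you feel it meet its end stop (do not force it past), then let it rise, lift it off and set it down flat, grip bar up, inside the watch glass. Leave the two jars and the vial where they stand.

Things in the scene. Friction and masses are not known exactly. Their poses are not given: they have to be found in the camera images.
- bottle: Round amber glass bottle, 88 mm in diameter, with a white paper band, fixed upright in an immovable holder with a 124x124x12 mm aluminium foot plate. Origin: centre of the foot plate's underside on the bench, z up. Twisting against the end stop with over about 0.6 N m may break it. The neck under the cap cannot be seen, and its angle in the bottle differs from case to case.
- bottle_shoulder (a point): Centre of the bottle's flat shoulder ring, 62 mm across, 128 mm above the bench. The locked cap's underside is 7 mm above it; fully pressed, it lands on it. A spring in the neck pushes the cap up: 8 N locked, 15 N pressed 4.5 mm, 19 N fully down. Let go at the end stop, the cap rises about 5 mm above its locked height; 20 mm above that height it is clear of the neck.
- cap: Loose black child-resistant cap, 32 to 56 g, locked on the bottle at the start. Round skirt 58 mm in diameter (60 mm over its ribs), flat top 24 mm above its underside, a straight grip bar across that top. Origin: centre of the open underside; z up along its axis, x along the bar. Fingertips on the flat top at both sides of the bar can press and turn it without gripping.
- cap_bar_top (a point): Centre of the upper face of the cap's grip bar: 42 mm above the cap's underside, 18 mm above its flat top. The bar is 46 mm long (cap x), 12 mm thick (cap y). Axes as the cap's.
- cap_centre (a point): Point on the cap's axis, level with its flat top. Unpressed, the cap turns at most 25 degrees before a tooth blocks it; pressed by over 4 mm (best fully) it turns anticlockwise, seen from above, to a hard end stop, 43 to 67 degrees from its start: hidden, to be felt. Only within some 8 degrees of the stop can it rise; elsewhere the neck holds it.
- watch_glass: Loose shallow clear glass dish, 96 mm in outer diameter, rim 8 mm high and about 4 mm thick, flat floor 2 mm thick and about 84 mm across. Origin: centre of its underside, z up.
- jar_amber: Loose small brown jar with black lid, 46 mm in diameter, 86 mm tall; a bystander. Origin: centre of its underside.
- jar_white: Loose white jar, 53 mm in diameter, 60 mm tall; a bystander. Origin: centre of its underside.
- vial: Loose small clear vial with a white cap, 23 mm in diameter, 58 mm tall; a bystander. Origin: centre of its underside.

How it is judged (in metres and radians):
On the way, in this order (a step that is already met when the one before it is completed fails the run):
1. the cap is pressed down by more than 3 mm on the bottle (z of cap in the frame of bottle below 0.132 m), for 0.2 s.
2. the cap is lifted clear of the neck (z of cap in the frame of bottle above 0.158 m), for 0.1 s.
At the end, for the whole second after the job is handed in: The cap lies at rest and flat inside the watch glass, grip bar up (axis within 0.1 rad of vertical, its underside on the glass floor within 3 mm, its centre within 18 mm of the glass's centre), and the watch glass lies flat (horizontal distance between cap and watch_glass below 0.018 m and z of cap in the frame of watch_glass between -0.002 and 0.005 m and angle between each of cap, watch_glass's own z axis and vertical below 0.1 rad and linear speed of cap below 0.02 m/s); the robot touches nothing.
It fails at once if the amber jar, the white jar or the vial is shifted by more than 20 mm (distance of any of jar_amber, jar_white, vial from where it was at the start of the episode above 0.02 m).
It fails at once if the cap is forced against the bottle with more than 80 N (contact force between cap and bottle above 80 N).
It also fails if it takes over 58 s, if anything falls off the work surface, if the arm or the gripper's body presses on something with over 40 N, if the wrist force passes 120 N, or if a joint passes its speed limit or range.

## Working session

There is one attempt and no reset: what is moved stays moved. The work goes in short steps, each a Python script; the robot and the scene stay as the last script left them, time stands still between calls to the robot, and variables do not carry over. Pictures are saved under pics/ and viewed, at most 10 in all, crops included, and the job is handed in when it is done.

```bash
ls; mkdir -p pics; cat > h.py <<'E'
import numpy as np, cv2
from bench import *
def c2w(cam,p):
    m=camera_model(cam); return np.array(m["rotation"])@np.array(p)+np.array(m["position"])
def pix2w(cam,uv,depth):
    "uv Nx2, depth N (mm) -> world"
    m=camera_model(cam);K=np.array(m["K"]);uv=np.atleast_2d(uv).astype(float)
    d=np.c_[(uv[:,0]-K[0,2])/K[0,0],(uv[:,1]-K[1,2])/K[1,1]];s=d.copy()
    for _ in range(20): s=d/(1+m["k1"]*(s**2).sum(1))[:,None]
    z=np.atleast_1d(depth)
    return np.c_[s[:,0]*z,-s[:,1]*z,-z]@np.array(m["rotation"]).T+np.array(m["position"])
def region_w(cam,name,depth):
    r=regions_of(cam,name)
    if not r: return None,0
    v,u=np.nonzero(r[0]["pixels"]&(depth>0))
    return pix2w(cam,np.c_[u,v],depth[v,u]),r[0]["score"]
E
python3 - <<'E'
from h import *
np.set_printoptions(precision=1,suppress=True)
for c in("top","scene"):
    p,d=capture(c); cv2.imwrite(f"pics/{c}0.png",p); np.save(f"{c}0.npy",d)
    m=camera_model(c); print(c,m["position"],m["K"][0],m["k1"])
    for n in("bottle","cap","cap_bar_top","cap_centre","bottle_shoulder","watch_glass","jar_amber","jar_white","vial"):
        print(n,[(round(r["score"],2),c2w(c,r["point"])) for r in place_of(c,n)[:2]])
print(read_t(),read_orientation())
E
```

```text
bench.py
pics
top [ 374.9  -30.4 1790.7] [463.5   0.  249.8] -0.03183777454304848
bottle [(0.86, array([3206.7, 2801.3, 4622.4]))]
cap [(0.63, array([2995.6, 2590.3, 4411.4]))]
cap_bar_top [(0.64, array([2925.2, 2519.9, 4341. ]))]
cap_centre [(0.61, array([2958.7, 2553.3, 4374.4]))]
bottle_shoulder [(0.79, array([3002.4, 2597. , 4418.1]))]
watch_glass [(0.72, array([3225.9, 2820.5, 4641.6]))]
jar_amber [(0.53, array([3180.9, 2775.5, 4596.6]))]
jar_white [(0.57, array([3229.2, 2823.8, 4644.9]))]
vial [(0.41, array([3186.3, 2780.9, 4602. ]))]
scene [-324.5  534.1  882.8] [402.9   0.  255.5] -0.05819434423851399
bottle [(0.72, array([2234.7, 3093.3, 3442. ]))]
cap [(0.5, array([1896.2, 2754.8, 3103.5]))]
cap_bar_top [(0.73, array([1772. , 2630.6, 2979.3])), (0.57, array([1988.3, 2846.9, 3195.6]))]
cap_centre [(0.76, array([2010.1, 2868.7, 3217.4]))]
bottle_shoulder [(0.74, array([2071. , 2929.5, 3278.3]))]
watch_glass []
jar_amber [(0.79, array([1902.2, 2760.8, 3109.5]))]
jar_white [(0.73, array([3174.9, 4033.5, 4382.2]))]
vial [(0.54, array([1761.1, 2619.7, 2968.4]))]
1.0 [-3.1  0.   0.3]
```

```bash
python3 - <<'E'
from bench import *
for c in("top","scene"):print(camera_model(c))
print(read_orientation())
E
```

```text
{'K': array([[463.45207983,   0.        , 249.80062019],
       [  0.        , 463.45207983, 197.62210847],
       [  0.        ,   0.        ,   1.        ]]), 'k1': -0.03183777454304848, 'position': array([ 374.92107706,  -30.43801625, 1790.65772987]), 'rotation': array([ 0.06938527,  0.00909905, -1.58167008])}
{'K': array([[402.92959479,   0.        , 255.48584276],
       [  0.        , 402.92959479, 190.78862005],
       [  0.        ,   0.        ,   1.        ]]), 'k1': -0.05819434423851399, 'position': array([-324.51877582,  534.06535837,  882.80009938]), 'rotation': array([ 0.89825664, -0.01001173, -2.18326607])}
[-3.14157897e+00  2.04554873e-05  2.69774276e-01]
```

View pics/top0.png

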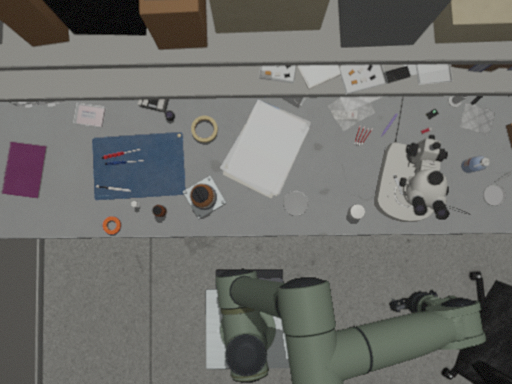

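View pics/scene0.png

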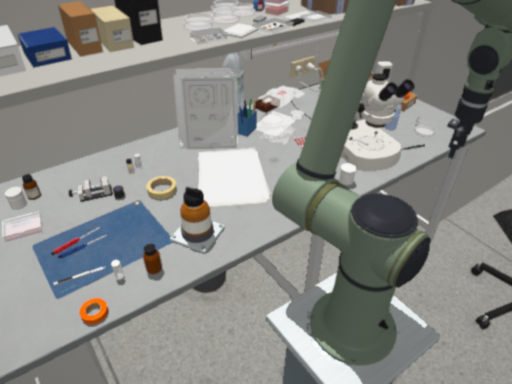

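The top view shows the bottle at pixel (203,197) on its square foot, the likely watch glass at (295,203), the white jar at (357,212), the amber jar at (160,211) and the vial at (135,204). The scene view agrees: bottle at (196,215), amber jar at (152,260), vial at (117,270). The rotation comes as rpy, so I'll correct the helper.

```bash
sed -i 's/np.array(m\["rotation"\])/Rot.from_euler("xyz",m["rotation"]).as_matrix()/; 1a from scipy.spatial.transform import Rotation as Rot' h.py
python3 - <<'E'
from h import *
np.set_printoptions(precision=1,suppress=True)
D={}
for c in("top","scene"):
    p,d=capture(c); D[c]=d
    for n in("bottle","cap","cap_bar_top","cap_centre","bottle_shoulder","watch_glass","jar_amber","jar_white","vial"):
        print(c,n,[(round(r["score"],2),c2w(c,r["point"])) for r in place_of(c,n)[:2]])
    for n in("bottle","cap","watch_glass","jar_amber"):
        w,s=region_w(c,n,d)
        if w is not None: print("reg",n,len(w),s,np.percentile(w,[2,50,98],axis=0)); np.save(f"{c}_{n}.npy",w)
    u=np.round(np.random.default_rng(0).uniform([100,130],[300,230],(300,2))).astype(int)
    if c=="top":
        w=pix2w(c,u,d[u[:,1],u[:,0]]); print("bench z",np.median(w[:,2]))
# cap ROI from top
p,d=capture("top"); cv2.imwrite("pics/topcrop.png",cv2.resize(p[165:230,120:310],None,fx=4,fy=4,interpolation=cv2.INTER_CUBIC))
cap=np.load("top_cap.npy"); print(len(cap)); print(cap[np.argsort(-cap[:,2])][:70:2])
E
```

```text
top bottle [(0.94, array([507.6, 164.1,  -0.4]))]
top cap [(0.47, array([507.6, 158. , 134. ]))]
top cap_bar_top [(0.78, array([507.6, 161.6, 175.8])), (0.54, array([502.5, 161.5, 137.6]))]
top cap_centre [(0.69, array([503.2, 159.3, 157.3]))]
top bottle_shoulder [(0.77, array([505.1, 162.1, 124.3]))]
top watch_glass [(0.86, array([ 478.1, -193.9,   -1.3]))]
top jar_amber [(0.59, array([452.3, 332.2,   1.4]))]
top jar_white [(0.52, array([ 436.2, -419. ,   -0.6])), (0.22, array([ 477.9, -196.3,   -0.7]))]
top vial [(0.53, array([479.7, 421.6,   0.5]))]
reg bottle 895 0.9 [[433.9  90.1  -4.2]
 [493.5 150.1  16.1]
 [572.6 230.3 157.3]]
reg cap 242 0.75 [[476.9 134.3 117.1]
 [502.7 161.6 159.2]
 [531.8 194.  181.2]]
reg watch_glass 473 0.89 [[ 435.6 -234.    -7.6]
 [ 476.7 -192.9    1.3]
 [ 519.4 -147.5   10.4]]
reg jar_amber 145 0.47 [[430.6 309.2   2.7]
 [450.4 323.1  65.8]
 [471.6 345.6  92.1]]
bench z 3.4906408280410233
scene bottle [(0.95, array([503.1, 160.3,   0.2]))]
scene cap [(0.9, array([506.5, 166.6, 133.2])), (0.48, array([501.9, 160.6,  -0. ]))]
scene cap_bar_top [(0.57, a
[... 622 characters left out ...]
184. ]
 [487.4 146.1 181.8]
 [487.6 149.7 180.6]
 [491.2 156.7 180.5]
 [508.9 170.7 179.9]
 [519.6 174.3 178.4]
 [512.5 160.4 177.5]
 [509.1 167.5 176.8]
 [512.6 167.6 176.4]
 [498.6 164.2 176.2]
 [516.2 171.1 175.9]
 [505.6 160.7 175.6]
 [498.6 160.8 175.3]
 [519.8 164.3 174.5]
 [505.7 157.3 174.3]
 [498.7 157.5 173.5]
 [498.7 154.  172.8]
 [491.8 161.1 172.7]
 [495.3 161.2 172. ]
 [509.5 164.8 170.8]
 [506.  164.8 170.5]
 [502.5 154.4 169.5]
 [491.8 137.  168.2]
 [495.8 175.8 167.2]
 [520.4 154.7 166.6]
 [510.2 186.5 165.8]
 [485.1 151.4 164.9]
 [513.3 137.3 164.4]
 [527.7 151.5 163.4]
 [499.8 183.4 163.3]
 [517.5 183.4 163.1]
 [513.4 141.  162.9]
 [495.7 134.  162.7]
 [492.3 144.6 162.6]]
```

View pics/topcrop.png

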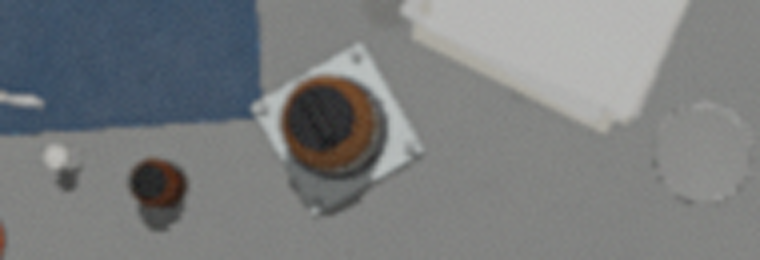

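```bash
python3 - <<'E'
from h import *
from scipy.optimize import minimize
np.set_printoptions(precision=1,suppress=True)
W=[];P=[]
for c,n in(("top",14),("scene",10)):
    ds=[];ps=[]
    for _ in range(n):
        p,d=capture(c); ds.append(np.where(d>0,d,np.nan)); ps.append(p.astype(float))
    d=np.nanmean(ds,0); v,u=np.nonzero(~np.isnan(d))
    w=pix2w(c,np.c_[u,v],d[v,u]); s=(abs(w[:,0]-505)<50)&(abs(w[:,1]-161)<50)&(w[:,2]>150)&(w[:,2]<190)
    W.append(w[s]);P.append(np.mean(ps,0))
    wg=w[s]; print(c,len(wg), wg.mean(0))
    z=wg[:,2]; hi=wg[z>(168)]; q=hi[:,:2]-hi[:,:2].mean(0); ev,V=np.linalg.eigh(q.T@q/len(q))
    print("bar",hi.mean(0),len(hi),np.sqrt(ev),np.degrees(np.arctan(V[1,1]/V[0,1])))
    def cost(x):
        a=x[2];dx=wg[:,0]-x[0];dy=wg[:,1]-x[1]
        X=dx*np.cos(a)+dy*np.sin(a);Y=-dx*np.sin(a)+dy*np.cos(a)
        sg=lambda t:1/(1+np.exp(-t/1.5))
        m=159+x[3]+18*sg(23-abs(X))*sg(6-abs(Y)); ok=np.hypot(dx,dy)<28
        return np.mean(np.minimum(abs(z-m),10))
    for a0 in np.radians([0,30,60,90,120,150]):
        r=minimize(cost,[505,161,a0,0],method="Nelder-Mead",options=dict(maxiter=2000,initial_simplex=np.array([[505,161,a0,0],[509,161,a0,0],[505,165,a0,0],[505,161,a0+.4,0],[505,161,a0,2]])))
        print(r.fun,r.x[[0,1,3]],np.degrees(r.x[2]))
m=P[0][170:222,180:225]; a=cv2.resize(np.clip(m*3,0,255).astype(np.uint8),None,fx=8,fy=8,interpolation=cv2.INTER_CUBIC)
m=P[1][180:250,165:225]; b=cv2.resize(np.clip(m*3,0,255).astype(np.uint8),None,fx=6,fy=6,interpolation=cv2.INTER_CUBIC)
b=cv2.resize(b,(360,416)); cv2.imwrite("pics/capc.png",np.hstack([a,b]))
E
```

```text
top 222 [503.9 161.4 161.9]
bar [503.8 161.6 175.9] 47 [ 3.5 13.2] 29.83789530514259
2.061509769248871 [504.7 162.8  -0.6] 29.86501650333106
2.0615097691187088 [504.7 162.8  -0.6] 29.864891737467886
2.0615097691336466 [504.7 162.8  -0.6] 29.865053598226858
2.061509769138093 [504.7 162.8  -0.6] 29.865054893898872
2.0615097692352506 [504.7 162.8  -0.6] 209.86477514347027
2.061509769109236 [504.7 162.8  -0.6] 209.86494645914436
scene 275 [496.2 165.7 163.4]
bar [500.9 162.3 174.8] 78 [ 3.4 14. ] 31.293429777866187
3.0479804066979566 [504.6 160.9   0.1] 27.824331475215715
3.047979589011213 [504.6 160.9   0.1] 27.819987850604605
3.0479796025247325 [504.6 160.9   0.1] 27.821112436881418
3.0479796072098244 [504.6 160.9   0.1] 27.82072055945693
3.047979592456328 [504.6 160.9   0.1] 207.82041626403088
3.0479795942479324 [504.6 160.9   0.1] 207.82024027540277
```

View pics/capc.png

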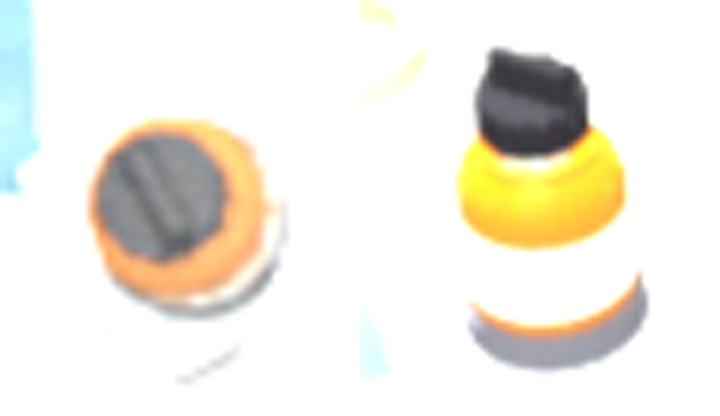

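The bar is clear in both crops (left crop about (165,195), right about (530,70)) and runs at about 30° in world. The cap axis is at about (504.5, 162). I'll check reach and joint 6 margins, then approach and grip.

```bash
python3 - <<'E'
from h import *
np.set_printoptions(precision=2,suppress=True)
for yd in(30,100,-150,-75):
    for z in(300,176): print(yd,z,solve_ik([504.5,162,z],[np.pi,0,np.radians(yd)]))
print(solve_ik([478,-194,150],[np.pi,0,np.radians(60)]),solve_ik([478,-194,40],[np.pi,0,np.radians(60)]),read_t(),read_contact_force(),read_wrist_torque())
E
```

```text
30 300 [ 0.17  0.26 -0.15  1.16  0.    2.79]
30 176 [ 0.17  0.35 -0.36  0.87  0.    2.79]
100 300 [ 0.17  0.26 -0.15  1.16  0.    1.57]
100 176 [ 0.17  0.35 -0.36  0.87  0.    1.57]
-150 300 [ 0.17  0.26 -0.15  1.16  0.   -0.35]
-150 176 [ 0.17  0.35 -0.36  0.87  0.   -0.35]
-75 300 [ 0.17  0.26 -0.15  1.16  0.   -1.66]
-75 176 [ 0.17  0.35 -0.36  0.87  0.   -1.66]
[-0.53  0.35 -0.43  0.79  0.    1.57] [-0.53  0.51 -0.53  0.53  0.    1.57] 3.65 [-0.44 -0.35 -0.34] [-0.03 -0.03 -0.01]
```

```bash
cat >> h.py <<'E'
def st(tag=""):
    f=np.array(read_contact_force());t=np.array(read_wrist_torque());p=np.array(read_tcp_pos())
    print(tag,"t%.2f"%read_t(),"p",p.round(1),"F",f.round(1),"T",t.round(2),"yaw%.1f"%np.degrees(read_orientation()[2]),"op%.3f g%.1f"%(read_opening(),read_gripper_force()),flush=True)
    return f,t,p
def dn(deg): return [np.pi,0,np.radians(deg)]
E
python3 - <<'E'
from h import *
grip(0.3,25)
move_ptp([504.5,162,260],dn(30)); st("above")
movel([504.5,162,192],max_speed=120); st("near")
print(movel([504.5,162,168],max_speed=15,threshold=4)); f,t,p=st("touch")
movel(p+[0,0,4],max_speed=40)
grip(0.05,25); st("grip")
E
```

```text
above t7.00 p [504.8 161.3 260. ] F [ 0.3 -0.5  0.4] T [0.04 0.04 0.  ] yaw29.9 op0.301 g0.0
near t7.72 p [504.9 161.9 192.5] F [ 0.8  0.3 -0.1] T [ 0.05  0.05 -0.02] yaw30.0 op0.301 g0.0
True
touch t8.78 p [504.5 162.  175.7] F [-2.2  0.   8. ] T [-0.06  0.38 -0.02] yaw30.0 op0.300 g3.9
grip t9.30 p [504.4 161.9 179.5] F [-0.1 -1.   2.5] T [-0.04  0.06 -0.01] yaw30.0 op0.133 g27.8
```

The grip closed at about 12 mm, which matches the bar, with almost no side load. Next I press down in small steps.

```bash
python3 - <<'E'
from h import *
p0=np.array([504.5,162,179.5]); 
for k in range(1,22):
    movel(p0-[0,0,k*0.8],max_speed=30); f,t,p=st(k)
    if f[2]>32: break
E
```

```text
1 t9.55 p [504.5 162.  179.4] F [-2.6 -0.3  7.2] T [-0.15  0.62 -0.04] yaw30.0 op0.130 g28.7
2 t9.80 p [504.5 162.  178.8] F [-2.9 -0.9  9. ] T [-0.14  0.64 -0.06] yaw30.0 op0.130 g28.8
3 t10.05 p [504.5 162.  178.1] F [-3.3 -0.8  9.8] T [-0.15  0.74 -0.05] yaw30.0 op0.132 g28.9
4 t10.30 p [504.5 162.  177.5] F [-3.9 -0.2 10.6] T [-0.23  0.77 -0.  ] yaw30.0 op0.128 g29.1
5 t10.55 p [504.5 162.  176.8] F [-3.3 -0.8 12.6] T [-0.28  0.89 -0.05] yaw30.0 op0.130 g29.2
6 t10.80 p [504.5 162.  176.1] F [-3.8 -1.  11.9] T [-0.24  0.99  0.01] yaw30.0 op0.134 g29.3
7 t11.05 p [504.5 162.  175.4] F [-5.  -1.2 14.3] T [-0.25  0.98  0.02] yaw30.0 op0.132 g29.5
8 t11.30 p [504.5 162.  174.8] F [-5.  -1.1 14.2] T [-0.32  1.03 -0.04] yaw30.0 op0.130 g29.6
9 t11.55 p [504.5 162.  174.1] F [-4.7 -1.  15.7] T [-0.28  1.17 -0.01] yaw30.0 op0.136 g29.7
10 t11.80 p [504.6 162.  173.4] F [-5.6 -1.1 16. ] T [-0.3   1.24 -0.03] yaw30.0 op0.131 g29.8
11 t12.05 p [504.6 162.  172.8] F [-6.1 -1.9 17.6] T [-0.27  1.24 -0.01] yaw30.0 op0.132 g30.0
12 t12.30 p [504.5 162.  172.4] F [-6.5 -1.6 20.8] T [-0.35  1.56  0.  ] yaw30.0 op0.131 g30.4
13 t12.55 p [504.5 162.  172.4] F [-8.2 -2.9 27. ] T [-0.46  2.   -0.02] yaw30.0 op0.133 g31.1
14 t12.80 p [504.5 162.  172.3] F [-11.3  -2.9  32.4] T [-0.57  2.41 -0.06] yaw30.0 op0.132 g31.9
```

Fully down: 7.1 mm of travel, with a hard rise in force. Now I turn in steps, watching the torque.

```bash
python3 - <<'E'
from h import *
P=np.array([504.5,162,168.9]); y=30
def T(): return np.mean([read_wrist_torque()[2] for _ in range(3)])
ref=None
while y<30+72:
    d=y-30
    y+=6 if d<36 else 1.5
    movel(P,rot=dn(y),max_speed=60)
    f,t,p=st("%.1f"%(y-30))
    lag=y-np.degrees(read_orientation()[2])
    if d>=18 and ref is None: ref=(t[2],lag)
    if abs(t[2])>0.8 or (ref and (abs(t[2]-ref[0])>0.2 or lag-ref[1]>3)) : print("STOP?",ref,lag);break
E
```

```text
6.0 t13.06 p [505.4 162.2 172.4] F [-7.4 -2.1 25.4] T [-0.4   1.68  0.17] yaw36.0 op0.133 g31.0
12.0 t13.32 p [505.3 162.5 172.4] F [-7.8 -0.2 25.6] T [-0.17  1.67  0.09] yaw42.0 op0.131 g31.0
18.0 t13.57 p [505.2 162.5 172.4] F [-6.8  0.3 26. ] T [-0.1   1.72  0.07] yaw48.0 op0.129 g31.0
24.0 t13.83 p [505.3 162.5 172.4] F [-7.6 -1.7 26.2] T [-0.14  1.6   0.09] yaw54.0 op0.132 g31.0
30.0 t14.09 p [505.3 162.5 172.4] F [-6.9 -0.5 25.1] T [-0.14  1.59  0.15] yaw60.0 op0.133 g31.0
36.0 t14.35 p [505.3 162.5 172.3] F [-7.9  0.4 25.8] T [-0.2   1.69  0.08] yaw66.0 op0.132 g31.0
37.5 t14.60 p [505.3 162.5 172.4] F [-7.5 -0.1 26.1] T [-0.14  1.68 -0.17] yaw67.5 op0.132 g31.1
STOP? (np.float64(0.08941249492206008), np.float64(-0.046919206404652414)) -0.0006594753147481924
```

```bash
cat > turn.py <<'E'
from h import *
import sys
P=np.array([504.5,162,168.9]); y=float(sys.argv[1]); lim=float(sys.argv[2])
while y<30+70:
    y+=1.5
    movel(P,rot=dn(y),max_speed=60); dwell(0.05)
    T=np.mean([read_wrist_torque()[2] for _ in range(3)]); yy=np.degrees(read_orientation()[2])
    print("%.1f T %.3f yaw %.2f q6T %.3f Fz %.1f t %.2f"%(y-30,T,yy-30,read_effort()[5],read_contact_force()[2],read_t()),flush=True)
    if abs(T)>lim: break
E
python3 turn.py 67.5 0.3
```

```text
39.0 T -0.188 yaw 39.00 q6T -0.170 Fz 25.1 t 14.90
40.5 T -0.143 yaw 40.50 q6T -0.158 Fz 25.3 t 15.20
42.0 T -0.164 yaw 42.00 q6T -0.152 Fz 25.2 t 15.50
43.5 T -0.140 yaw 43.50 q6T -0.147 Fz 26.2 t 15.80
45.0 T -0.130 yaw 45.00 q6T -0.143 Fz 25.3 t 16.10
46.5 T -0.195 yaw 46.50 q6T -0.160 Fz 25.5 t 16.40
48.0 T -0.183 yaw 48.00 q6T -0.160 Fz 25.4 t 16.70
49.5 T -0.090 yaw 49.50 q6T -0.158 Fz 25.4 t 17.00
51.0 T -0.123 yaw 51.00 q6T -0.152 Fz 24.3 t 17.30
52.5 T -0.052 yaw 52.50 q6T -0.148 Fz 25.0 t 17.60
54.0 T -0.120 yaw 54.00 q6T -0.146 Fz 25.9 t 17.90
55.5 T -0.122 yaw 55.50 q6T -0.153 Fz 25.3 t 18.20
57.0 T -0.155 yaw 56.99 q6T -0.202 Fz 25.5 t 18.50
58.5 T -0.329 yaw 58.47 q6T -0.311 Fz 25.6 t 18.80
```

```bash
python3 - <<'E'
from h import *
P=np.array([504.5,162,168.9])
movel(P,rot=dn(89.3),max_speed=60); dwell(.05); print(read_effort()[5]); st("confirm")
# relax twist, rise with the spring, still gripped
movel(P,rot=dn(87.5),max_speed=60); dwell(.05); print(read_effort()[5])
for z in(171,173,175,177,179,181,183,185): 
    movel([505,162.3,z],rot=dn(87.5),max_speed=40); f,t,p=st(z)
    if f[2]<-10: print("held");break
E
```

```text
-0.39566030725836754
confirm t19.10 p [505.1 162.5 172.3] F [-7.8 -0.3 26.1] T [-0.09  1.75 -0.38] yaw89.3 op0.132 g31.7
-0.04777657217346132
171 t19.65 p [505.3 162.5 173.5] F [-5.8 -1.4 19.7] T [-0.3   1.39 -0.02] yaw87.5 op0.129 g30.2
173 t19.90 p [505.3 162.5 175.1] F [-5.7 -0.5 16.1] T [-0.21  1.17 -0.01] yaw87.5 op0.132 g29.9
175 t20.15 p [505.2 162.5 176.8] F [-4.1  0.4 14.3] T [-0.11  0.99  0.02] yaw87.5 op0.131 g29.5
177 t20.40 p [505.2 162.5 178.4] F [-2.7 -0.4 11.5] T [-0.14  0.78 -0.04] yaw87.5 op0.130 g29.2
179 t20.65 p [505.2 162.5 180.1] F [-3.9 -0.2  8. ] T [-0.04  0.62 -0.05] yaw87.5 op0.134 g28.8
181 t20.90 p [505.1 162.4 181.5] F [-1.9 -0.   6.7] T [ 0.03  0.42 -0.06] yaw87.5 op0.132 g28.5
183 t21.15 p [505.  162.3 183. ] F [-0.9 -0.8  2.9] T [-0.05  0.19 -0.02] yaw87.5 op0.130 g28.1
185 t21.40 p [504.8 162.2 184.7] F [-0.3  0.   0.7] T [-0.04  0.11 -0.01] yaw87.5 op0.131 g27.7
```

The end stop was felt at about 57°, and the cap rose freely. Now I lift it and carry it to the glass.

```bash
python3 - <<'E'
from h import *
grip(0.05,40); st("regrip")
movel([505,162.3,198],max_speed=40); st("lift1")
movel([505,162.3,250],max_speed=80); st("lift2")
move_ptp([477.7,-193,170],dn(60)); st("over")
p,d=capture("scene"); q,_=capture("top")
cv2.imwrite("pics/carry.png",np.hstack([cv2.resize(p[120:300,100:400],None,fx=1.3,fy=1.3),cv2.resize(q[150:270,200:400],(390,234))]))
E
```

```text
regrip t21.62 p [504.8 162.2 184.7] F [-1.2 -1.2 -0.2] T [-0.06  0.1  -0.05] yaw87.5 op0.125 g44.4
lift1 t22.09 p [505.3 162.3 198.4] F [-0.8 -0.2 -0.6] T [-0.    0.04  0.04] yaw87.5 op0.127 g44.4
lift2 t22.89 p [504.7 162.3 249.6] F [ 0.5 -0.2  0.3] T [0.   0.01 0.08] yaw87.5 op0.128 g44.4
over t24.26 p [ 478.1 -192.3  170.2] F [-0.3 -0.1 -0.9] T [0.02 0.   0.07] yaw60.1 op0.126 g44.4
```

View pics/carry.png

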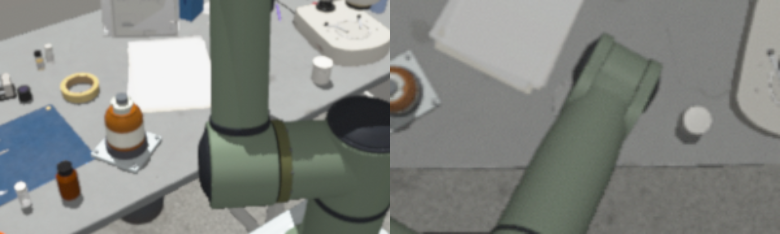

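The scene crop shows the bottle's bare white neck at (122,105), so the cap has left the bottle. The opening and pad force show that it is in the gripper. Arm over the glass; next I lower it.

```bash
python3 - <<'E'
from h import *
movel([477.7,-193,60],max_speed=100); st("60")
print(movel([477.7,-193,40],max_speed=15,threshold=3)); f,t,p=st("touch")
if abs(p[2]-46.5)<4:
    grip(0.3); st("open")
    movel([p[0],p[1],150],max_speed=100)
    move_ptp([330,160,300],dn(30)); st("away")
    np.set_printoptions(precision=1,suppress=True)
    for c in("top","scene"):
        q,d=capture(c); cv2.imwrite(f"pics/{c}end.png",cv2.resize(q[150:270,200:400] if c=="top" else q[60:300,40:440],None,fx=2,fy=2))
        for n in("cap","cap_bar_top","watch_glass","jar_amber","jar_white","vial"): print(c,n,[(round(r["score"],2),c2w(c,r["point"])) for r in place_of(c,n)[:2]])
E
```

```text
60 t25.61 p [ 478.2 -193.3   60.5] F [-0.9  0.9 -0.1] T [-0.02  0.04 -0.02] yaw60.0 op0.124 g44.4
True
touch t26.50 p [ 477.7 -192.9   46.4] F [-0.7  0.8  5.3] T [ 0.06  0.14 -0.02] yaw60.0 op0.124 g45.1
open t26.79 p [ 476.9 -192.5   45.6] F [-0.3  1.1  0.9] T [-0.    0.02  0.02] yaw60.0 op0.303 g0.0
away t29.50 p [330.3 159.7 299.7] F [0.  0.7 0.3] T [-0.01 -0.01 -0.  ] yaw30.0 op0.302 g0.0
top cap [(0.47, array([ 473.8, -198.7,    0.3]))]
top cap_bar_top [(0.67, array([ 481.3, -195.4,   39.9]))]
top watch_glass [(0.59, array([ 476.9, -194.4,   -4.6]))]
top jar_amber [(0.66, array([448.7, 330.9,   3.5]))]
top jar_white [(0.48, array([ 438.3, -416.7,    1.6]))]
top vial [(0.4, array([479.8, 421.6,   4.5]))]
scene cap [(0.57, array([ 479.9, -189.7,   -1.1]))]
scene cap_bar_top [(0.67, array([ 477.1, -191.4,   49.3]))]
scene watch_glass [(0.57, array([ 481.1, -192. ,   -4.1]))]
scene jar_amber [(0.94, array([450.8, 327.5,   0.4]))]
scene jar_white [(0.57, array([482.5, 423.2,  -1. ]))]
scene vial [(0.57, array([482. , 423.7,   2.1])), (0.26, array([ 479.9, -191.5,   -1.7]))]
```

View pics/topend.png

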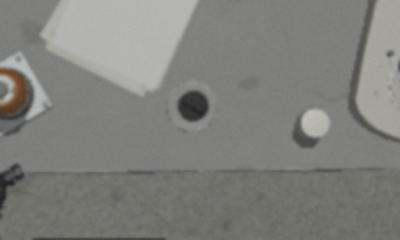

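The cap is at (193,106), bar up, centred in the watch glass ring. The bottle neck at (10,90) is open, and the jar at (315,123) hasn't moved.

```bash
python3 -c "
from bench import *
print(sign_off(), read_t())"
```

```text
the job is handed in; nothing more can be done
the job is handed in; nothing more can be done
```

The bottle is open: I pressed the cap down, turned it about 57° to its end stop, lifted it off and set it bar up in the middle of the watch glass; the jars and vial still stand where they were, and the job is handed in (no verdict was returned).

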